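Complete the cutter rack and hold its sprung keeper bar shut

ROBOT

A 6-joint arm with a two-finger parallel gripper is mounted at the origin on the work surface. World frame = base frame: x ahead of the robot, y to its left, z up, the work surface at z = 0. Lengths are in mm, angles in degrees, forces in N, time in s.
With the tool pointing down it reaches from about 325 to 925 mm from the base axis. Payload 3.1 kg.
Tool frame: the origin (TCP) lies at the very end of the fingers, on their centre line; the grasp point (between the pads) lies grasp_offset behind it (grasp_offset is the distance from the TCP to the grasp point, in mm); z points along the fingers, x is the direction in which the jaws open and shut, and the axes are right-handed (so a half turn about z gives the same grasp; the last joint's range is limited). The gripper opens to 85 mm and grips with 20 to 120 N. Pads are 22 mm wide; open, the fingers measure 114 mm over their backs; the gripper's body (76 mm by 85 mm) begins 54 mm behind the grasp point. The pads swing forward as they close: fully open they stand 13 mm farther back than shut.
Start: joints at [-77.762, 12.427, 92.441, -0, 75.132, -6.429], TCP at [200.063, -592.127, 231.3] pointing down, gripper open.
Joint ranges: [-157.48, 157.48], [-44.54, 120.13], [17.64, 146.25], [-64.5, 244.5], [7.68, 150.69], [-147.95, 147.95]. Speed limits (degrees/s): [159.86, 159.86, 180, 180, 180, 180].

INTERFACE

Orientations are given as [roll, pitch, yaw] about the fixed x, y, z axes, in that order (R = Rz(yaw) Ry(pitch) Rx(roll)).
In Python, from station import * gives the robot as it stands. Calls block until the motion is done:
- goto(position, orientation): joint-space move of the TCP to a pose.
- move_l(position, attitude=None, speed=150): straight line of the TCP; attitude=None keeps the orientation; speed is the mean speed in mm/s.
- move_j(angles): joint-space move.
- grip(opening, squeeze=None): finger opening in mm; squeeze is the grip in N (None keeps the last); returns when the fingers have stopped.
- wait(seconds).
- solve_ik(position, orientation): joint angles nearest the present ones, or None.
- get_obs(): the state.
- get_image(name): name is "scene" or "top" or "wrist"; returns the picture (480x640x3 uint8, red, green, blue); there is no depth.
- get_calibration(name): a dict with "fx", "fy", "cx", "cy" (pixels), "R" (3x3) and "t" (3): a world point X has camera coordinates R X + t; the wrist camera has in their place "mount" (4x4, takes a point from camera to tool coordinates, whose origin is the TCP and whose axes are the tool frame's). Camera axes: x right, y down, z forward; pixel columns grow to the right and rows downward; lengths in mm; the calibration is good to about 2 mm. A picture is of the moment at which its call begins: read the wrist's pose just before it. get_calibration takes no time and is no camera call.
A pose or a line that the arm cannot do raises Unreachable and nothing moves.
- sign_off(): hands the job in, once; it reports no verdict.
Trained networks look in the newest picture that a camera, given by its name, has taken for a name from the list of things; names that differ only in an ending like _2 or _b are one class to them, and where a whole thing is asked for, a point or a joint stands for the part that bears it (a point fixed in the world has none). Each returns a list of dicts, best first, with "score" (0 to 1); they miss things now and then, are a little off and sometimes report something else, mostly with a low value. They report only what shows in the picture. A call takes as long as a camera call. They do not tell look-alikes from the thing itself.
- spot_in(name, camera): "extent" ([centre column, centre row, width, height] in pixels, round what is visible of it).
- regions_of(name, camera): "region" (480x640 bool, what is visible of it) and "extent" ([centre column, centre row, width, height] in pixels, round what is visible of it).
The state is a dict: "t": time; "joint_pos": joint angles; "qvel": joint speeds; "effort": joint torques, N m; "tcp_pos": TCP position; "ee_rot": TCP orientation; "wrist_force": force on the tool from outside, world axes, zero at the start; "moment": the same for the moment, N m; "grip_width": finger opening in mm.
Only numpy, scipy, OpenCV 4.12 (cv2) and the standard library are available. Lean on these libraries where they do the work, as an engineer would, in place of code of your own. Each camera call takes 0.05 s, during which the arm holds its last target.

TASK

The end mill rack is missing two cutters: find its two empty pockets and stand the two spare cutters from the tray in them, fully seated on their flanges, leaving the cutters already in the rack where they are. Then swing the sprung keeper bar by its upright handle in over the flanges, all the way to its stop, and finish while still holding it there with the fingers against the spring, so that I can drop in the lock pin. Do not disturb the oil bottle, the spanner or the drill chuck.

Things in the scene. Friction and masses are not known exactly. Their poses are not given: they have to be found in the camera images.
- rack: aluminium rack, fixed, placed anew each time (all lengths here in mm): block 100 (x) by 215 (y) by 40 high, with a 50 by 55 pivot block at its -y end and a 50 by 40 block at its +y end (a stop pin on it, up to 60), same height. Four pockets in a row at rack x = 0, y = -69, -23, 23, 69: two hold cutters, two are empty, which ones varies. Origin: centre of the block's underside; z up
- rack_hole0 (a point): centre of the mouth of pocket 0 (rack y = -69), on the rack's top, 40 above the table. Pocket 27 dia, 30 deep, mouth chamfered 2
- rack_hole1 (a point): centre of the mouth of pocket 1 (rack y = -23), on the rack's top, 40 above the table. Pocket 27 dia, 30 deep, mouth chamfered 2
- rack_hole2 (a point): centre of the mouth of pocket 2 (rack y = 23), on the rack's top, 40 above the table. Pocket 27 dia, 30 deep, mouth chamfered 2
- rack_hole3 (a point): centre of the mouth of pocket 3 (rack y = 69), on the rack's top, 40 above the table. Pocket 27 dia, 30 deep, mouth chamfered 2
- cutter_a: cutter already seated in one of the pockets: upright steel end mill, 85 tall: shank 24 dia from 0 to 25 (foot chamfered 2), flange 36 dia from 25 to 33, fluted body 22 dia from 33 to 85; 0.2 to 0.4 kg. Seated, its flange lies on the rack: origin 15, top 100 above the table. Origin: centre of the underside, z up
- cutter_b: cutter already seated in another pocket; as cutter_a
- spare_a: spare cutter standing loose on the tray's floor (origin 6 above the table), a like cutter to cutter_a (same shape and sizes)
- spare_b: the other spare, likewise on the tray
- tray: low plywood tray, fixed, 130 (x) by 180 (y), walls 18 high and 6 thick, floor 6 thick; origin: centre of its underside
- keeper (a joint): angle of the sprung flat steel keeper bar about its upright hinge, rad: 0 = swung open (its spring keeps it there), 0.70 = against its stop, bar along the rack's +y; grows counter-clockwise from above. The spring resists with 0.6 N m at 0, rising to 1.6 N m at the stop (3 to 7 N at the handle), and throws it open when let go
- keeper_handle (a point): point on the axis of the bar's upright round handle, 16 dia, that rises from the bar's top (61) to 116 above the table; this point is 96 above the table and 233 from the hinge. The handle swings about 0.16 m; shut, it is at rack x = 25, y = 114
- keeper_hinge (a point): point on the hinge axis of the bar, rack x = 25, y = -119. The bar is 22 wide, its underside 51 and top 61 above the table; shut, it passes 3 over the flanges of seated cutters (a cutter standing high blocks it), its inner edge 14 from the cutters' axes
- oil_bottle: bystander: white plastic bottle, 56 dia, 130 tall; origin: centre of the underside
- spanner: bystander: spanner lying on the table; origin: under its middle
- chuck: bystander: steel drill chuck standing on the table, 54 dia, 65 tall; origin: centre of the underside
Mind the look-alikes: they are no part of the job. Leave any orange look-alike of the spare_b alone. What is shaped like the cutter_b but yellow is not meant.

How it is judged:
By the outcome, as a careful person would: the job done as asked, in the order asked, and still so for the second after the job is handed in, while the arm keeps its last pose, push and grip.
It also fails if it takes over 64 s, if anything falls off the work surface, if the arm or the gripper's body presses on something with over 40 N, if the wrist force passes 120 N, or if a joint passes its speed limit or range.

## Working session

There is one attempt and no reset: what is moved stays moved. The work goes in short steps, each a Python script; the robot and the scene stay as the last script left them, time stands still between calls to the robot, and variables do not carry over. Pictures are saved under pics/ and viewed, and the job is handed in when it is done.

```bash
ls; mkdir -p pics; python3 - <<'E'
from station import *
import cv2
o=get_obs();print(o)
for n in ["scene","top","wrist"]:
    im=get_image(n);cv2.imwrite(f"pics/{n}0.png",im[:,:,::-1]);print(n,get_calibration(n))
try: print(grasp_offset)
except Exception as e: print(e)
E
```

```text
pics
{'t': 0.0, 'joint_pos': array([-7.77604649e+01,  1.24754130e+01,  9.25306884e+01,  4.94858677e-04,
        7.51333290e+01, -6.42945775e+00]), 'qvel': array([-0.00218236, -0.0511428 , -0.06256982,  0.06204126,  0.03168413,
       -0.02497675]), 'effort': array([-5.81088862e-04, -3.96847951e+01, -3.03853905e+01, -3.38489108e-04,
        9.57384123e-03,  1.00360330e-05]), 'tcp_pos': array([ 199.89835968, -591.28575938,  229.96271116]), 'ee_rot': array([-1.79983912e+02,  1.38499897e-01, -7.13311152e+01]), 'wrist_force': array([ 0.29559258,  0.19968715, -0.63673514]), 'moment': array([-0.01868333, -0.04242399,  0.01411834]), 'grip_width': 85.1782272390385}
scene {'fx': 552.6843172105234, 'fy': 552.6843172105234, 'cx': 319.1023625429747, 'cy': 236.77456472338804, 'R': array([[ 0.66708326,  0.74496913, -0.00457359],
       [ 0.62634236, -0.5641616 , -0.53797486],
       [-0.40335491,  0.35600939, -0.84294848]]), 't': array([-386.54810732, -287.07709686, 1532.20767765])}
top {'fx': 543.412188260216, 'fy': 543.412188260216, 'cx': 310.22104864508225, 'cy': 245.19083572679614, 'R': array([[ 0.01677966, -0.99964901,  0.02050142],
       [-0.9838388 , -0.02016313, -0.1779176 ],
       [ 0.17826852, -0.0171847 , -0.98383181]]), 't': array([  22.01798544,  557.85077226, 1176.4181085 ])}
wrist {'fx': 352.5852507316038, 'fy': 352.5852507316038, 'cx': 315.8147739163256, 'cy': 233.99968886492607, 'mount': array([[ 9.99999781e-01, -9.74231647e-05,  6.55354093e-04,
        -9.93448254e-01],
       [-8.87710049e-05,  9.60511012e-01,  2.78241961e-01,
        -7.02938068e+01],
       [-6.56582035e-04, -2.78241958e-01,  9.60510792e-01,
        -1.42017532e+02],
       [ 0.00000000e+00,  0.00000000e+00,  0.00000000e+00,
         1.00000000e+00]])}
18.700000000000003
```

View pics/scene0.png

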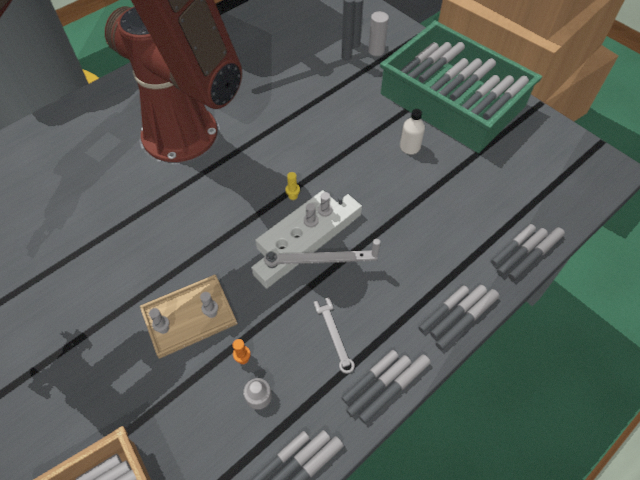

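View pics/top0.png

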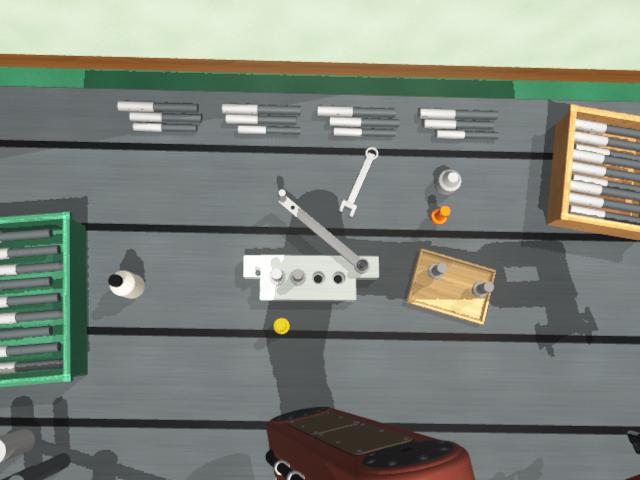

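View pics/wrist0.png

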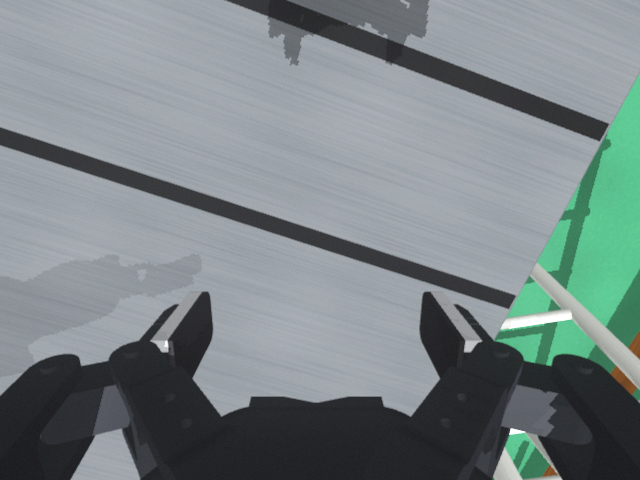

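```bash
cat > h.py <<'E'
from station import *
import numpy as np, cv2
from scipy.spatial.transform import Rotation as Ro
from scipy.optimize import minimize
def cam(name,obs=None):
    c=get_calibration(name);K=np.array([[c['fx'],0,c['cx']],[0,c['fy'],c['cy']],[0,0,1]])
    if name!='wrist': return K,np.array(c['R']),np.array(c['t'])
    T=np.eye(4);T[:3,:3]=Ro.from_euler('xyz',obs['ee_rot'],degrees=True).as_matrix();T[:3,3]=obs['tcp_pos']
    M=np.linalg.inv(T@np.array(c['mount']));return K,M[:3,:3],M[:3,3]
def proj(C,P):
    K,R,t=C;q=(np.atleast_2d(P)@R.T+t)@K.T;return q[:,:2]/q[:,2:]
def unproj(C,uv,z):
    K,R,t=C;d=R.T@np.linalg.inv(K)@np.array([uv[0],uv[1],1.]);o=-R.T@t
    return o+d*(z-o[2])/d[2]
def snap(name,fn=None):
    o=get_obs();im=get_image(name)
    if fn: cv2.imwrite(f'pics/{fn}.png',im[:,:,::-1])
    return cam(name,o),im
a=np.linspace(0,2*np.pi,40,endpoint=False);circ=np.c_[np.cos(a),np.sin(a)]
def cutter_mask(C,x,y,z0,shape=(480,640)):
    m=np.zeros(shape,np.uint8)
    for r,b,t in [(12,0,25),(18,25,33),(11,33,85)]:
        P=np.vstack([np.c_[circ*r+[x,y],np.full(40,z0+h)] for h in (b,t)])
        cv2.fillConvexPoly(m,cv2.convexHull((proj(C,P)*16).astype(np.int32)),1,shift=4)
    return m>0
def fit_cutter(C,region,z0,x0):
    f=lambda p:-(lambda m:(m&region).sum()/max(1,(m|region).sum()))(cutter_mask(C,p[0],p[1],z0))
    r=minimize(f,x0,method='Nelder-Mead',options=dict(initial_simplex=np.array(x0)+[[0,0],[8,0],[0,8]],xatol=.05,fatol=1e-5))
    return r.x,-r.fun
E
python3 - <<'E'
from h import *
for n in ['top','scene']:
    C,im=snap(n)
    for name in ['spare_a','rack','keeper','keeper_handle','tray','chuck','oil_bottle','spanner']:
        for d in spot_in(name,n)[:7]:
            e=d['extent'];print(n,name,round(d['score'],2),np.round(e),np.round(unproj(C,e[:2],{'spare_a':45,'rack':30}.get(name,20))[:2]))
C,_=snap('top')
for uv in [(318,279),(338,279)]:print(unproj(C,uv,40))
print('hinge',unproj(C,(362,265),65),'handle',unproj(C,(282,192),116),'bar pt',unproj(C,(282,197),61))
print(get_obs()['t'])
E
```

```text
top spare_a 0.78 [441. 215.  20.  17.] [ 634. -267.]
top spare_a 0.61 [480. 287.  18.  16.] [ 470. -352.]
top spare_a 0.53 [437. 274.  22.  15.] [ 498. -254.]
top keeper 0.93 [323. 231.  89.  82.] [596.   3.]
top keeper_handle 0.73 [324. 231.  91.  87.] [597.  -0.]
top tray 0.78 [450. 286.  89.  76.] [ 475. -291.]
top chuck 0.7 [310. 246. 135. 114.] [560.  32.]
top chuck 0.67 [448. 184.  26.  26.] [ 716. -293.]
top oil_bottle 0.72 [127. 283.  34.  30.] [467. 445.]
top spanner 0.89 [359. 182.  40.  74.] [718. -82.]
scene spare_a 0.69 [243. 350.  19.  24.] [ 636. -263.]
scene spare_a 0.61 [161. 323.  20.  24.] [ 470. -355.]
scene spare_a 0.61 [317. 238. 132.  94.] [534.  33.]
scene spare_a 0.59 [210. 305.  20.  29.] [ 506. -252.]
scene rack 0.93 [316. 240. 131.  94.] [529.  34.]
scene keeper 0.93 [321. 253. 111.  28.] [558.  25.]
scene keeper 0.29 [317. 238. 131.  96.] [521.  45.]
scene keeper_handle 0.97 [323. 252. 112.  29.] [559.  30.]
scene tray 0.79 [190. 315.  94.  84.] [ 484. -295.]
scene chuck 0.67 [260. 392.  25.  31.] [ 719. -287.]
scene chuck 0.41 [326. 205.  16.  28.] [463. 127.]
scene chuck 0.2 [316. 240. 129.  97.] [524.  40.]
scene oil_bottle 0.75 [414. 130.  26.  47.] [438. 472.]
[482.17817051  13.42927382  40.        ]
[483.04279316 -31.62367775  40.        ]
hinge [512.30322817 -82.92161229  65.        ] handle [661.30671221  96.7308149  116.        ] bar pt [665.1307363   98.51197687  61.        ]
1.1
```

```bash
python3 - <<'E'
from h import *
for yaw in (0,180):
  for p in [(485,-303,200),(475,40,200),(483,-31,120)]: print(yaw,p,np.round(solve_ik(p,[180,0,yaw]),0) if solve_ik(p,[180,0,yaw]) is not None else None)
E
```

```text
0 (485, -303, 200) [-39.   8. 101.  -0.  71. -39.]
0 (475, 40, 200) [ -4.  -4. 114.  -0.  71.  -4.]
0 (483, -31, 120) [-12.   3. 116.  -0.  61. -12.]
180 (485, -303, 200) [-39.   8. 101.   0.  71. 141.]
180 (475, 40, 200) None
180 (483, -31, 120) None
```

```bash
python3 - <<'E'
from h import *
goto([485,-303,200],[180,0,0])
C,im=snap('wrist','w_tray')
regs=regions_of('spare_a','wrist')
for d in regs:
    x0=unproj(C,d['extent'][:2],45)[:2]
    print(round(d['score'],2),np.round(d['extent']),fit_cutter(C,d['region'],6,x0))
goto([482,20,230],[180,0,0])
C,im=snap('wrist','w_rack')
for n in ['cutter_a','keeper','rack']:
  for d in regions_of(n,'wrist'):
    x0=unproj(C,d['extent'][:2],60)[:2]
    print(n,round(d['score'],2),np.round(d['extent']),fit_cutter(C,d['region'],15,x0) if n=='cutter_a' else '')
print(get_obs())
E
```

```text
0.86 [298. 277.  38.  62.] (array([ 466.1258664 , -354.48585344]), np.float64(0.9056399132321041))
0.86 [501. 173.  80.  44.] (array([ 630.38300449, -265.46050128]), np.float64(0.9094696969696969))
0.56 [343. 158.  39.  43.] (array([ 505.76911439, -253.88062323]), np.float64(0.9561626429479034))
cutter_a 0.77 [319. 114.  40.  44.] (array([484.43618097, 104.76041797]), np.float64(0.9460013670539986))
cutter_a 0.76 [195. 127.  64.  42.] (array([381.14311899,  92.55575841]), np.float64(0.8639798488664987))
cutter_a 0.36 [518. 454.  40.  49.] (array([ 722.10467407, -285.27893487]), np.float64(0.6646525679758308))
keeper 0.83 [458. 221. 252. 221.] 
rack 0.56 [423. 178. 321. 321.] 
{'t': 4.1417, 'joint_pos': array([-6.08372085e+00, -5.25254704e+00,  1.11241586e+02, -8.10099761e-03,
        7.40251179e+01, -5.97384899e+00]), 'qvel': array([ 0.09616323, -0.05625773,  0.07002364,  0.1520454 ,  0.04340321,
        0.1199414 ]), 'effort': array([ 8.55554268e-02, -2.63158679e+01, -3.01970351e+01,  2.97614053e-03,
        2.31060258e-03, -8.90451756e-04]), 'tcp_pos': array([482.25428582,  18.95530693, 229.8464065 ]), 'ee_rot': array([ 1.79993728e+02,  1.48905383e-02, -1.07642184e-01]), 'wrist_force': array([-0.10397964,  0.12768363, -0.59302818]), 'moment': array([-0.02457924,  0.01008399,  0.00586639]), 'grip_width': 85.48741603225133}
```

View pics/w_tray.png

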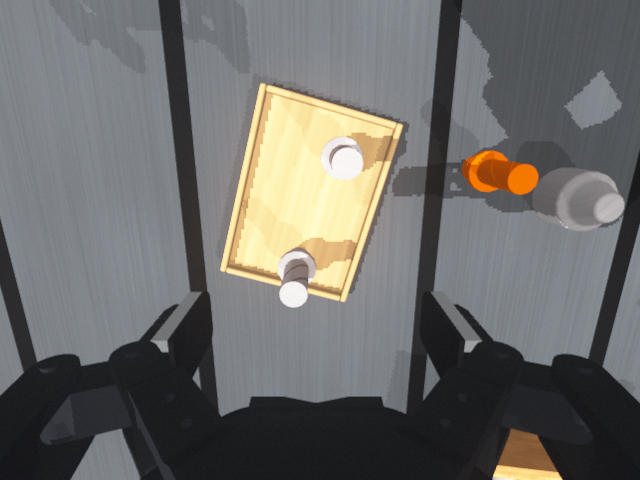

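View pics/w_rack.png

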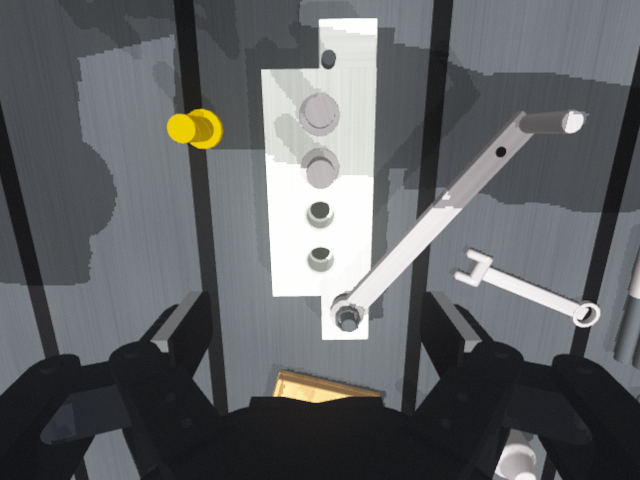

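```bash
python3 - <<'E'
from h import *
a=cv2.imread('pics/w_tray.png')[110:320,215:405];b=cv2.imread('pics/w_rack.png')[90:350,255:385]
a=cv2.resize(a,None,fx=2.2,fy=2.2,interpolation=3);b=cv2.resize(b,None,fx=2.2,fy=2.2,interpolation=3)
o=np.zeros((590,800,3),np.uint8);o[:a.shape[0],:a.shape[1]]=a;o[:b.shape[0],430:430+b.shape[1]]=b
cv2.imwrite('pics/crop1.png',o)
E
```

```text
(no output)
```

View pics/crop1.png

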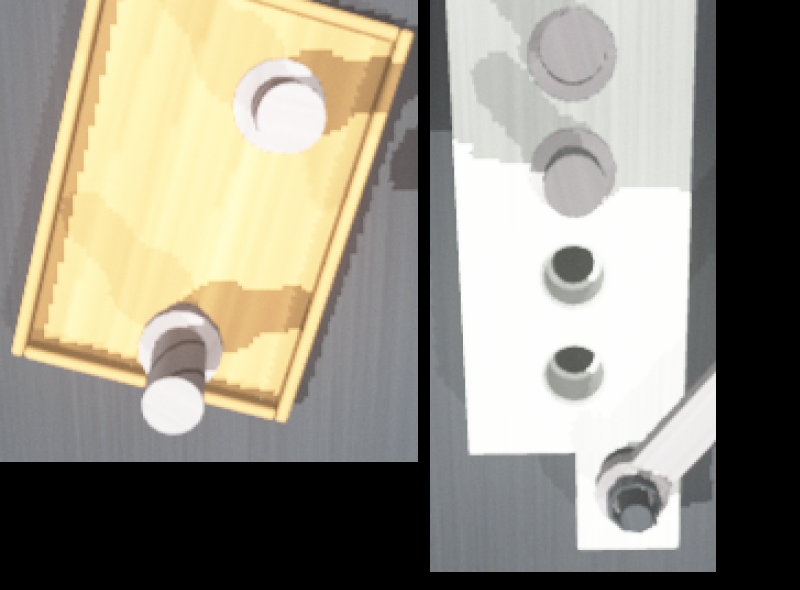

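```bash
cat > rack.py <<'E'
from h import *
from scipy.optimize import least_squares
im=cv2.imread('pics/w_rack.png');g=cv2.cvtColor(im,cv2.COLOR_BGR2GRAY)
o=dict(tcp_pos=np.array([482.25428582,18.95530693,229.8464065]),ee_rot=np.array([179.993728,.01489,-.10764]))
C=cam('wrist',o)
px=np.array([(262,69),(272,296),(322,339),(368,339),(322,296),(319,19),(377,19)],np.float32).reshape(-1,1,2)
px=cv2.cornerSubPix(g,px,(5,5),(-1,-1),(3,30,.01)).reshape(-1,2)
rk=np.array([(-50,107.5),(-50,-107.5),(0,-162.5),(50,-162.5),(0,-107.5),(0,147.5),(50,147.5)])
W=np.array([unproj(C,p,40)[:2] for p in px])
def tf(p,q):
    c,s=np.cos(p[2]),np.sin(p[2]);return np.asarray(q)@np.array([[c,s],[-s,c]])+p[:2]
r=least_squares(lambda p:(tf(p,rk)-W).ravel(),[482,35,0],loss='soft_l1',f_scale=2)
print(r.x,np.degrees(r.x[2]));print(np.round(tf(r.x,rk)-W,1))
print('holes',tf(r.x,[(0,-69),(0,-23),(0,23),(0,69)]),'hinge',tf(r.x,[25,-119]),'shut',tf(r.x,[25,114]))
# overlay
for h in [-69,-23]:
  for R in (13.5,15.5):
    P=proj(C,np.c_[tf(r.x,circ*R+[0,h]),np.full(40,40)]);cv2.polylines(im,[(P*16).astype(np.int32)],True,(0,0,255),1,shift=4)
for h in [23,69]:
    x,y=tf(r.x,[0,h]);m=cutter_mask(C,x,y,15).astype(np.uint8);cv2.drawContours(im,cv2.findContours(m,0,1)[0],-1,(0,0,255),1)
cv2.imwrite('pics/rackfit.png',cv2.resize(im[10:350,230:390],None,fx=1.7,fy=1.7,interpolation=0))
E
python3 rack.py
```

```text
[4.85121102e+02 3.56969739e+01 1.21103190e-02] 0.6938701666020564
[[-0.3  0. ]
 [-0.1  0.3]
 [-0.5 -3.3]
 [ 0.6 -3.4]
 [ 0.2  0. ]
 [-0.6  2.5]
 [ 0.7  2.4]]
holes [[485.95669334 -33.29796642]
 [485.39963228  12.69866044]
 [484.84257123  58.69528731]
 [484.28551017 104.69191417]] hinge [511.56036126 -82.9915494 ] shut [508.73872591 149.99136494]
```

```bash
sleep 0
```

```text
(no output)
```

View pics/rackfit.png

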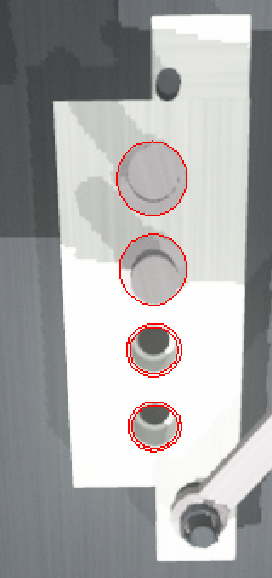

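```bash
cat > pick.py <<'E'
from h import *
import sys
def refine(x,y,tag):
    goto([x,y,140],[180,0,0]);C,im=snap('wrist',tag)
    best=None
    for d in regions_of('spare_a','wrist'):
        f=fit_cutter(C,d['region'],6,[x,y])
        print(round(d['score'],2),np.round(d['extent']),f)
        if np.hypot(f[0][0]-x,f[0][1]-y)<15 and (best is None or f[1]>best[1]): best=f
    if best: 
        m=cutter_mask(C,*best[0],6).astype(np.uint8);im=im[:,:,::-1].copy();cv2.drawContours(im,cv2.findContours(m,0,1)[0],-1,(0,0,255),1);cv2.imwrite(f'pics/{tag}_f.png',im)
    return best
E
python3 - <<'E'
from pick import *
grip(50,80)
print(refine(505.8,-253.9,'p1'), get_obs()['t'])
E
```

```text
0.95 [267. 361.  45.  75.] (array([ 505.8, -253.9]), np.float64(0.0))
0.85 [501. 258.  94.  71.] (array([ 505.8, -253.9]), np.float64(0.0))
0.65 [318. 245.  45.  66.] (array([ 506.02635394, -253.2483983 ]), np.float64(0.9183078045222466))
(array([ 506.02635394, -253.2483983 ]), np.float64(0.9183078045222466)) 5.8
```

View pics/p1_f.png

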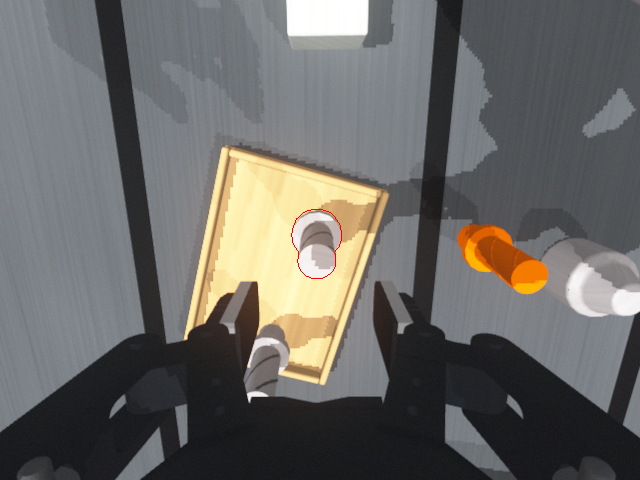

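```bash
cat >> pick.py <<'E'
def pick(x,y):
    move_l([x,y,100],[180,0,0]);move_l([x,y,56],speed=120)
    grip(15,80);o=get_obs();print('grip',o['grip_width'],o['tcp_pos'])
    move_l([x,y,140],speed=150);o=get_obs();print('up',o['grip_width'],o['wrist_force'],o['t'])
    return
E
python3 - <<'E'
from pick import *
pick(506,-253.5)
goto([485.4,12.7,150],[180,0,0])
move_l([485.4,12.7,112],speed=100)
C,im=snap('wrist','h1');o=get_obs();print(o['t'],o['tcp_pos'],o['grip_width'],o['wrist_force'])
E
```

```text
grip 20.01396297253149 [ 506.97651214 -254.23449363   57.52191773]
up 20.170976820090043 [ 0.07038898  0.11136237 -2.17297658] 7.8167
9.4417 [486.00006713  12.20099933 112.39276294] 19.91693980655777 [-0.12707054  0.89599027 -3.17919224]
```

View pics/h1.png

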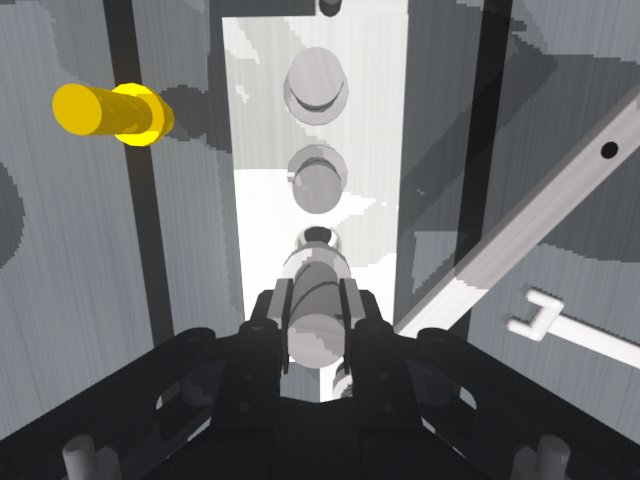

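```bash
cat >> pick.py <<'E'
def lower(x,y,zs,fmax=12):
    f0=get_obs()['wrist_force']
    for z in zs:
        move_l([x,y,z],speed=40);o=get_obs();f=o['wrist_force']-f0
        print(z,np.round(o['tcp_pos'],1),np.round(f,1),round(o['t'],1),round(o['grip_width'],1))
        if abs(f[2])>fmax or np.hypot(*f[:2])>fmax: print('stop');return z
    return None
E
python3 - <<'E'
from pick import *
wait(.3)
lower(485.4,12.7,[96,91,88,85,82])
E
```

```text
96 [485.1  12.8  95.6] [-0.2 -0.8 -0.7] 10.3 20.0
91 [485.1  12.7  90.7] [ 1.6 -0.7 -0.4] 10.6 20.0
88 [485.2  12.7  87.8] [ 0.5 -0.1 -0.4] 10.8 19.9
85 [485.2  12.7  84.7] [ 0.3 -1.3 -0.5] 11.1 20.3
82 [485.2  12.7  81.7] [-0.  -1.2 -0.8] 11.3 20.0
```

```bash
python3 - <<'E'
from pick import *
lower(485.4,12.7,[74,69,67.5,66.5,65.5,64.5,63.5],8)
E
```

```text
74 [485.1  12.7  73.6] [0.1 0.9 0.5] 11.7 20.3
69 [485.1  12.8  68.7] [0.6 0.7 0.2] 11.9 19.8
67.5 [485.2  12.7  67.4] [-0.1  0.3 -0.1] 12.2 19.8
66.5 [485.6  12.7  66.6] [ 1.2  0.2 -0.6] 12.4 20.3
65.5 [485.6  12.7  66.5] [-2.1  1.2  8.2] 12.7 20.2
stop
```

```bash
python3 - <<'E'
from pick import *
grip(45,80);move_l([485.4,12.7,125],speed=200)
C,im=snap('wrist','r1')
goto([470,-240,160],[180,0,0])
print(refine(466.1,-353.5,'p2'),get_obs()['t'])
E
```

```text
0.85 [317. 246.  50.  73.] (array([ 466.36757073, -354.20112121]), np.float64(0.9613733905579399))
0.6 [582. 108. 116.  58.] (array([ 466.1, -353.5]), np.float64(0.0))
(array([ 466.36757073, -354.20112121]), np.float64(0.9613733905579399)) 15.1833
```

View pics/r1.png

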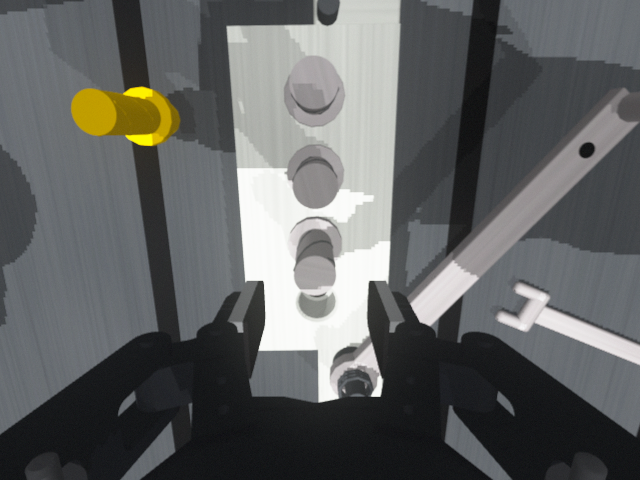

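View pics/p2.png

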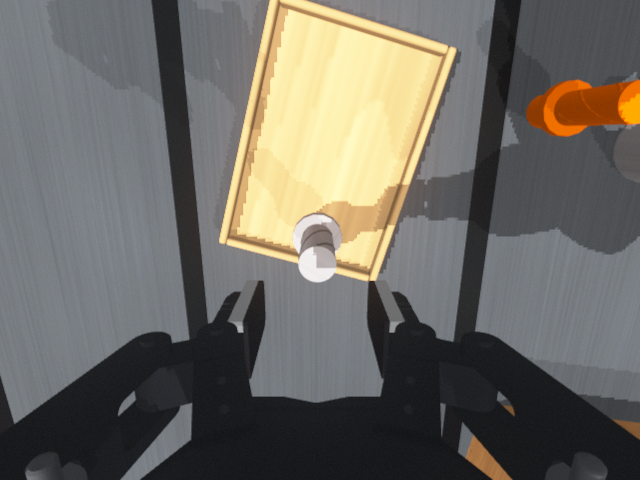

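```bash
python3 - <<'E'
from pick import *
pick(466.3,-354.2)
goto([486,-33.3,150],[180,0,0])
move_l([486,-33.3,112],speed=120)
C,im=snap('wrist','h0');wait(.2)
if lower(486,-33.3,[95,91,88,85,80],10) is None:
    lower(486,-33.3,[70,67.5,66.5,65.5,64.5],8)
E
```

```text
grip 19.693622854429876 [ 467.11953597 -355.15102275   57.59706385]
up 20.06837933320115 [-0.6843455   0.52110371 -4.18721231] 17.1667
95 [485.7 -33.2  94.6] [-0.1 -0.5  1.6] 19.7 19.9
91 [485.8 -33.3  90.8] [-0.2 -0.7  0.3] 19.9 20.5
88 [485.8 -33.3  87.8] [ 0.8 -0.   0.7] 20.2 20.2
85 [485.8 -33.3  84.7] [ 0.1 -1.   1.4] 20.4 20.2
80 [485.7 -33.3  79.6] [-0.4 -0.7  1.4] 20.7 20.1
70 [485.7 -33.3  69.6] [-0.1  0.7 -0.5] 21.1 20.1
67.5 [485.8 -33.2  67.3] [ 1.   1.1 -0.7] 21.4 19.9
66.5 [486.1 -33.3  66.6] [0.3 0.4 1.6] 21.6 20.5
65.5 [486.2 -33.3  66.6] [-2.1  1.6  8.8] 21.9 20.3
stop
```

```bash
python3 - <<'E'
from pick import *
grip(45,80);move_l([486,-33.3,130],speed=200)
goto([482,20,230],[180,0,0])
C,im=snap('wrist','w2')
goto([659.5,96.9,170],[180,0,-39.4])
C,im=snap('wrist','k0')
im=im[:,:,::-1].copy()
for z in (61,116):
    P=proj(C,np.c_[circ*8+[659.5,96.9],np.full(40,z)]);cv2.polylines(im,[P.astype(np.int32)],True,(0,0,255),1)
cv2.imwrite('pics/k0f.png',im);print(get_obs()['t'])
E
```

```text
24.1417
```

View pics/w2.png

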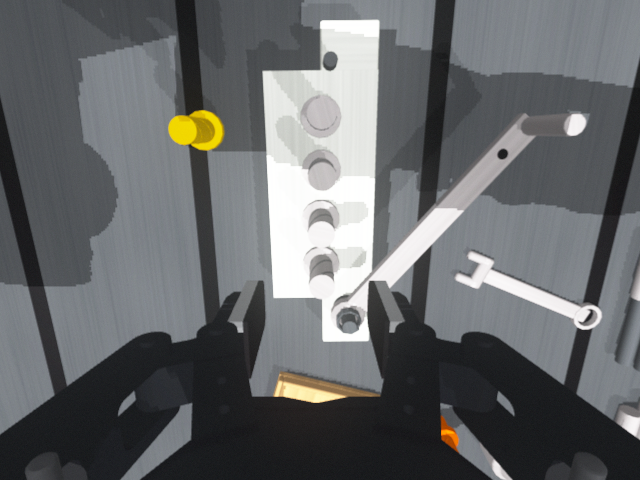

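View pics/k0f.png

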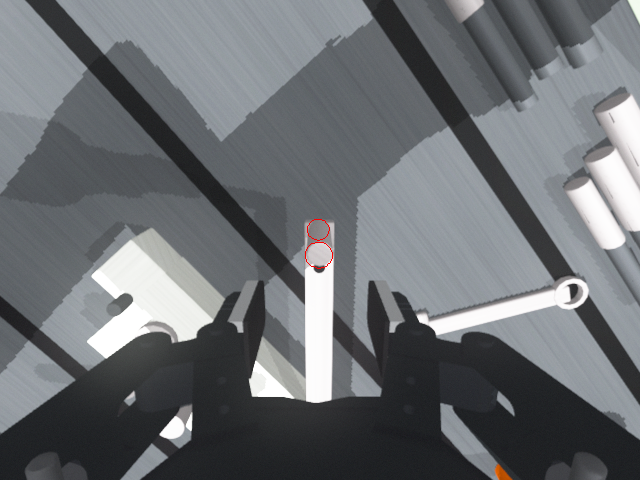

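```bash
cat > swing.py <<'E'
from h import *
H=np.array([511.56,-82.99]);Y=0.0121
def pose(th,R=233.0,z=78):
    a=0.70-th-Y # clockwise from +y
    return [H[0]+R*np.sin(a),H[1]+R*np.cos(a),z],[180,0,-np.degrees(a)]
def info(o,tag=''):
    d=o['tcp_pos'][:2]-H;th=0.70-Y-np.arctan2(d[0],d[1])
    a=0.7-th-Y;tang=np.array([-np.cos(a),np.sin(a)])
    f=o['wrist_force'];print(tag,np.round(o['tcp_pos'],1),'th',round(th,3),'R',round(np.hypot(*d),1),'f',np.round(f,1),'ft',round(f[:2]@tang,1),'w',round(o['grip_width'],1),'t',round(o['t'],1))
E
python3 - <<'E'
from swing import *
p,r=pose(0)
move_l([p[0],p[1],78],r,speed=120);grip(8,80);info(get_obs(),'gripped')
for th in np.arange(.08,.50,.08):
    p,r=pose(th);move_l(p,r,speed=80);info(get_obs(),round(th,2))
E
```

```text
gripped [660.8  96.8  79.5] th -0.005 R 233.7 f [ 1.  -2.6  3.3] ft -2.4 w 13.9 t 25.4
0.08 [645.9 108.1  79.5] th 0.075 R 233.6 f [ 1.9 -2.8  5.4] ft -3.2 w 13.9 t 25.8
0.16 [630.3 118.   79.5] th 0.154 R 233.5 f [ 2.4 -2.4  4.9] ft -3.3 w 14.1 t 26.2
0.24 [614.  126.7  79.5] th 0.233 R 233.4 f [ 2.5 -2.3  5.5] ft -3.2 w 14.1 t 26.6
0.32 [597.  134.1  79.5] th 0.313 R 233.3 f [ 2.9 -3.1  5.5] ft -3.9 w 14.0 t 27.0
0.4 [579.6 140.1  79.5] th 0.392 R 233.2 f [ 4.  -3.5  5.2] ft -4.9 w 14.0 t 27.4
0.48 [561.7 144.6  79.5] th 0.471 R 233.1 f [ 4.  -3.8  4.8] ft -4.7 w 14.0 t 27.7
```

```bash
python3 - <<'E'
from swing import *
for th in [.56,.62,.66,.68,.69,.70,.705,.71]:
    p,r=pose(th,232.6);move_l(p,r,speed=60);o=get_obs();info(o,th)
    d=np.hypot(*o['wrist_force'][:2])
    if d>20: break
snap('wrist','s0');snap('scene','s1');snap('top','s2')
E
```

```text
0.56 [543.7 147.8  79.5] th 0.55 R 233.0 f [ 4.9 -1.6  4. ] ft -5.1 w 14.0 t 28.2
0.62 [530.  149.2  79.5] th 0.609 R 232.9 f [ 5.7 -2.3  4.4] ft -5.9 w 14.0 t 28.6
0.66 [520.8 149.7  79.5] th 0.648 R 232.9 f [ 5.8 -0.1  4.2] ft -5.8 w 14.0 t 28.9
0.68 [516.3 149.9  79.5] th 0.668 R 232.9 f [ 6.4 -1.7  3.2] ft -6.4 w 14.0 t 29.1
0.69 [514.1 149.9  79.5] th 0.677 R 232.9 f [ 4.7 -1.5  3.3] ft -4.7 w 14.3 t 29.4
0.7 [511.8 149.9  79.5] th 0.687 R 232.8 f [ 6.6 -1.9  3.2] ft -6.6 w 14.1 t 29.6
0.705 [510.7 149.8  79.5] th 0.691 R 232.8 f [ 6.3 -0.8  2.8] ft -6.3 w 14.5 t 29.9
0.71 [509.8 149.8  79.5] th 0.696 R 232.8 f [ 7.5 -1.1  2.7] ft -7.5 w 13.7 t 30.1
```

```bash
python3 - <<'E'
from swing import *
for th in [.715,.72,.725,.73,.735,.74]:
    p,r=pose(th,232.6);r[2]=.69;move_l(p,r,speed=40);wait(.15);o=get_obs();info(o,th)
    if np.hypot(*o['wrist_force'][:2])>22: break
snap('wrist','s0');snap('scene','s1');snap('top','s2')
E
```

```text
0.715 [509.6 149.8  79.5] th 0.696 R 232.8 f [9.5 0.3 1.2] ft -9.5 w 14.2 t 30.7
0.72 [509.4 149.8  79.5] th 0.697 R 232.8 f [12.2 -0.3 -2.4] ft -12.2 w 14.0 t 31.1
0.725 [509.1 149.8  79.6] th 0.698 R 232.8 f [14.8  0.4 -4. ] ft -14.8 w 14.4 t 31.5
0.73 [508.9 149.8  79.6] th 0.699 R 232.8 f [18.4  0.2 -6.3] ft -18.4 w 13.9 t 31.9
0.735 [508.7 149.8  79.6] th 0.7 R 232.8 f [20.3  0.4 -8.9] ft -20.3 w 14.0 t 32.3
0.74 [508.5 149.8  79.7] th 0.701 R 232.8 f [ 23.8   0.2 -12.1] ft -23.8 w 14.6 t 32.7
```

Hard stop reached: the force rises at a constant angle of about 0.70. Next I check the pictures.

```bash
python3 - <<'E'
import cv2
a=cv2.imread('pics/s1.png')[150:420,120:440];cv2.imwrite('pics/s1c.png',cv2.resize(a,None,fx=2.2,fy=2.2,interpolation=2))
E
```

```text
(no output)
```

View pics/s1c.png

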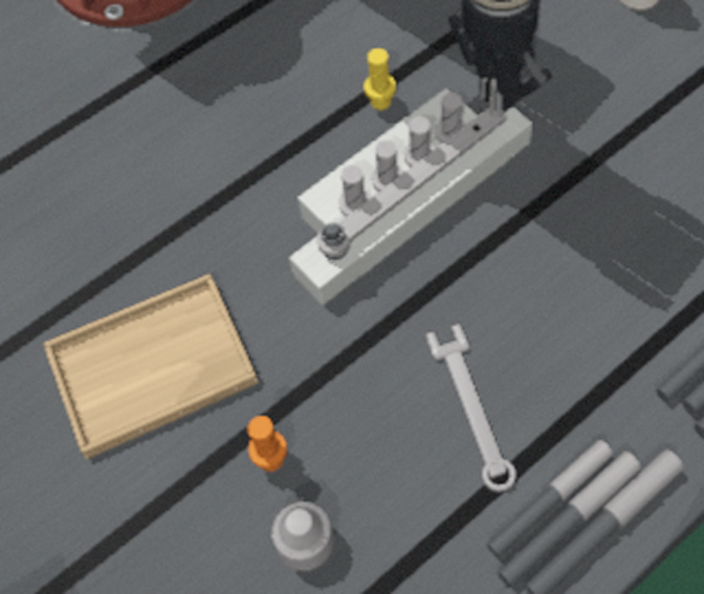

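View pics/s0.png

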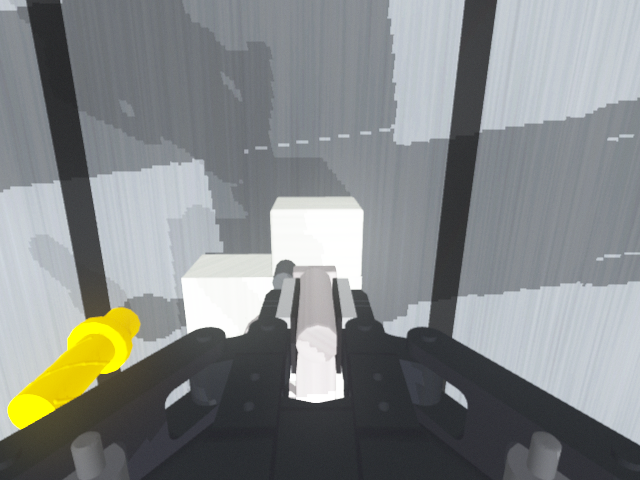

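View pics/s2.png

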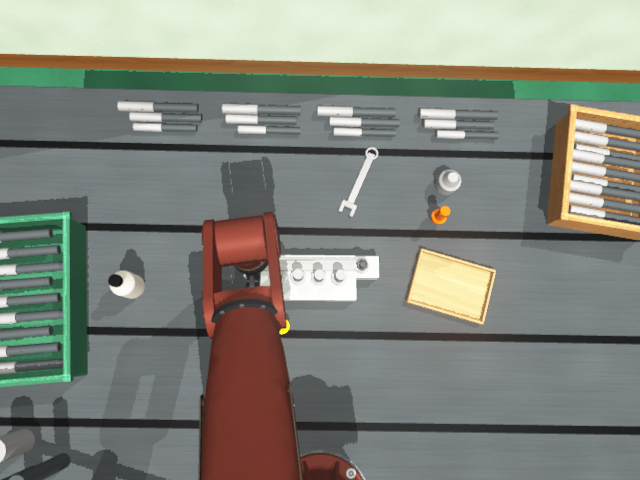

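```bash
python3 - <<'E'
from swing import *
wait(.7);info(get_obs());print(sign_off())
E
```

```text
[508.5 149.8  79.7] th 0.701 R 232.8 f [ 23.8   0.7 -11.8] ft -23.8 w 14.3 t 33.5
the job is handed in; nothing more can be done
None
```

The job is done and handed in at 33.5 s. Both spare cutters are in the rack, and the arm is still holding the keeper bar shut against its stop.

- **Cutters:** The empty pockets were 0 and 1, next to the hinge. I stood the two grey spares from the tray in them, the first in pocket 1 and the second in pocket 0. Each went down freely until its flange met the rack, with the vertical force jumping by about 8 N at the same height both times. The wrist picture taken before I swung the bar shows all four cutters in line, and the bar then passed over them unblocked.
- **Keeper:** I gripped the handle and swung the bar round to its stop. The angle from the hand position is 0.70 rad; past that, the force rose to about 24 N while the handle hardly moved. A last reading after 0.7 s showed it unchanged, and the pictures show the bar lying along the rack against the stop pin.
- **Everything else:** In the last top picture the oil bottle, spanner and chuck are where they started, by eye. The orange and yellow look-alikes were not touched.

No check failed. While the bar is held there is also a steady vertical force of about 12 N at the wrist, well under the limit.

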